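# Snap the jar locator into the filling dock and clamp it

### The arm

A 7-joint arm with a two-finger parallel gripper is mounted at the origin on the work surface. World frame = base frame: x ahead of the robot, y to its left, z up, the work surface at z = 0. Lengths are in m, angles in degrees, forces in N, time in s.
With the tool pointing down it reaches from about 0.425 to 0.8 m from the base axis. Payload 8.3 kg.
Tool frame: the origin (TCP) lies at the very end of the fingers, on their centre line; the grasp point (between the pads) lies 19 mm behind it; z points along the fingers, y is the direction in which the jaws open and shut (so a half turn about z gives the same grasp; the last joint's range is limited). The gripper opens to 85 mm and grips with 20 to 120 N. Pads are 22 mm wide; open, the fingers measure 114 mm over their backs; the gripper's body (76 mm by 85 mm) begins 54 mm behind the grasp point. The pads swing forward as they close: fully open they stand 13 mm farther back than shut.
Start: joints at [72.886, 21.967, 0.94, 78.501, -0.361, 79.538, -2.664], TCP at [0.146, -0.608, 0.231] pointing down, gripper open.
Joint ranges: [-169.22, 169.22], [-14.56, 117.87], [-87.37, 89.26], [10.42, 133.3], [-82.24, 262.24], [0.94, 117.77], [-172.7, 172.7]. Speed limits (degrees/s): [136.94, 136.94, 172.46, 172.46, 180, 180, 180].

### API

Orientations are given as a 3x3 rotation matrix whose columns are the frame's x, y, z axes.
In Python, from cell import r gives the robot as it stands. The module is installed in compiled form; this text tells all that it offers.
- The arm moves only by the tool apply_moves, never from a script. Its argument "plan" is a list that holds one entry, the list of rows, each a list of 5 numbers: the shift along the tool's x, y, z in mm, then the turn about the tool's z in degrees, then the closure, from 0 (fully open) to 1 (shut). In form: [[[x, y, z, twist, hand], ...]]. A call has 1 to 10 rows; each row shifts and turns the commanded pose from where the row before left it, along the tool's axes as they then stand; what a row does not reach is not made up. A row lasts 1/12 s, in which the tool goes at most 41.7 mm and 7.16 degrees, less where a joint would pass 70% of its speed; a pose out of reach is approached as far as the arm can. A call is refused whole if a number of a shift passes 41.7 or a number of a turn 7.16, either way. A call with a gripper value outside its range is refused whole. The fingers move at their own pace and stop on an object; "force" is the grip in N (left out, the last holds). Time passes only in rows, so rows that do not move let the fingers close. It gives the time, the measured TCP pose, the force and the opening at its end, in the units of the state.
- r.observe(): the state, without advancing time (a new reading comes with each control period).
- r.capture(name): name is "scene" or "top" or "wrist"; returns a dict with "color" (480x640x3 uint8, red, green, blue), "camera_matrix" (3x3 intrinsics, pixels), "world_from_camera" (4x4, takes a point from camera to world coordinates). Camera axes: x right, y down, z forward; pixel columns grow to the right and rows downward; lengths in m; the calibration is good to about 2 mm. A picture is of the moment at which its call begins. There is no depth.
- r.close_job(): hands the job in, once; it reports no verdict.
The state is a dict: "time_s": time; "q": joint angles; "qvel": joint speeds; "joint_torque": joint torques, N m; "tool_pos": TCP position; "ee_rot": TCP orientation; "contact_force": force on the tool from outside, world axes, zero at the start; "ft_torque": the same for the moment, N m; "width": finger opening in m.
Only numpy, scipy, OpenCV 4.12 (cv2) and the standard library are available. Lean on these libraries where they do the work, as an engineer would, in place of code of your own. Each camera call takes 0.05 s, during which the arm holds its last target.

### The job

Get the jar-filling dock ready: push the white jar locator along its channel, all the way home until the orange spring catch snaps in behind it. Then turn the brass knurled thumbscrew clockwise until it seats and the clamp strap is snug, stopping as soon as the resistance clearly rises and never forcing it further. Leave the jars, the jug and the bowl where they stand.

Things in the scene. Friction and masses are not known exactly. Their poses are not given: they have to be found in the camera images.
- dock: Fixed steel base plate of the jar-filling dock, 225 x 180 mm, its top 10 mm above the table. Origin: at table height, below the centre of the place where the locator ends when home. +x is the direction the locator is pushed; +y the side of the orange catch, -y the side of the thumbscrew; z up. The plate spans x -175 to +50, y -109 to +71 mm.
- dock_stop (a point): Top middle of the inner face of the end stop (dock x = +37, y = 0, z = 26 mm). The channel, 88 mm wide between aluminium rails with tops at z = 24 mm, runs to it along dock y = 0 from its open mouth at x = -175 mm.  The stop is rigid.
- locator: Loose jar locator lying flat in the channel's mouth, 0.16 kg: white plate 70 mm (x, along the channel) x 84 mm (y) x 18 mm high, with a blue round collar (60 mm across, 10 mm high) on top. Origin: centre of its underside, axes as the dock's. Starts 100 to 135 mm short of home; home is dock x = 0, y = 0 within about 2 mm, z = 10 mm, front edge at the end stop.
- locator_rear (a point): Middle of the locator's rear (-x) face, 9 mm above its underside: where to push it. Passing the catch takes about 3 to 6 N.
- catch (a joint): Angle (rad) of the orange spring catch, an arm 56 x 6 x 14 mm (top at z = 27 mm) on the channel's +y side, pivoted at its mouth-side end (dock x = -90, y = +56 mm). 0 = sprung in, its tip in the channel at x = -36 mm; the passing locator pushes it aside to about 0.1 to 0.2; it springs back near 0 behind the locator's rear edge when the locator is home.
- catch_tip (a point): Centre of the free end of the orange catch.
- screw (a joint): Turn (rad) of the thumbscrew, growing clockwise seen from above. Starts at 0 to 1.0 and turns freely (about 0.05 N m) to 2.4, where it seats; beyond, the torque climbs by about 1.4 N m per rad, and past 2.75 it is overtightened. It stays where it is left, but springs back to 2.40 to 2.45 when released further on. Each rad lowers strap and knob by 1.5 mm.
- screw_knob (a point): Centre of the brass knurled knob (upright axis, 30 mm across, 19 mm high, black line on top) at dock x = 0, y = -85 mm, 61 mm above the table less 1.5 mm per rad of turn. Below it a 12 mm shank; 23.5 mm below this point is the top of the dark clamp strap, 18 mm wide, 6 mm thick, which reaches over the edge of the home locator.
- jar_a: Bystander: closed glass jam jar, dark red, 62 mm across, 85 mm high, beside the dock's catch side. Origin: centre of its foot.
- jar_b: Bystander: another such jam jar.
- jar_c: Bystander: another such jam jar.
- jar_d: Bystander: such a jar, empty.
- jug: Bystander: clear measuring jug with a handle, 90 mm across, 100 mm high. Origin: centre of its foot.
- bowl: Bystander: white bowl, 150 mm across, 60 mm high. Origin: centre of its foot.
Not all that is in view belongs to the job. Several things have the shape of the locator; the one meant has the colours described above.

How it is judged (in metres and radians):
On the way, in this order (a step that is already met when the one before it is completed fails the run):
1. the locator is home and the catch has snapped in behind it, the thumbscrew not yet tight (x of locator in the frame of dock between -0.005 and 0.006 m and z of locator in the frame of dock below 0.013 m and angle between locator's own z axis and vertical below 0.06 rad and y of locator in the frame of dock between -0.005 and 0.005 m and value of joint catch below 0.07 rad and value of joint screw below 2.2 rad), for 0.2 s.
2. the thumbscrew is turned until it seats (x of locator in the frame of dock between -0.005 and 0.006 m and z of locator in the frame of dock below 0.013 m and angle between locator's own z axis and vertical below 0.06 rad and y of locator in the frame of dock between -0.005 and 0.005 m and value of joint catch below 0.07 rad and value of joint screw between 2.34 and 2.75 rad), for 0.2 s.
At the end, for the whole second after the job is handed in: The locator lies flat and at rest at the end of the channel (origin within 5 mm along and across of the dock's origin line), the catch is sprung in behind it (joint below 0.07 rad), and the thumbscrew is seated (joint between 2.34 and 2.75 rad) (all of step 2 and linear speed of locator below 0.01 m/s and velocity of joint screw below 0.1 rad/s); the robot touches nothing.
It fails at once if the thumbscrew is overtightened (beyond 2.75 rad) (value of joint screw above 2.75 rad).
It fails at once if a jar, the jug or the bowl is moved by more than 30 mm (distance of any of jar_a, jar_b, jar_c, jar_d, jug, bowl from where it was at the start of the episode above 0.03 m).
It also fails if it takes over 67 s, if anything falls off the work surface, if the arm or the gripper's body presses on something with over 40 N, if the wrist force passes 120 N, or if a joint passes its speed limit or range.

## Working session

There is one attempt and no reset: what is moved stays moved. The work goes in short steps, Python scripts to look and compute and a tool call to move; the robot and the scene stay as the last step left them, time stands still between calls to the robot, and variables do not carry over. Pictures are saved under pics/ and viewed, and the job is handed in when it is done.

Besides the shell and the picture viewer there is one more tool, called as name(argument=value, ...), one argument or row to a line, values as JSON. apply_moves: Moves the arm, as the interface text tells. Its arguments: {"type":"object","properties":{"plan":{"type":"array","items":{"type":"array","items":{"type":"array","items":{"type":"number"}}}},"force":{"type":"number"}},"required":["plan"]}

```bash
mkdir -p pics; cat > h.py <<'E'
from cell import r
import numpy as np, cv2
def snap(n,f):
    c=r.capture(n); cv2.imwrite('pics/'+f+'.png',cv2.cvtColor(c['color'],cv2.COLOR_RGB2BGR))
    np.savez('pics/'+f+'.npz',K=c['camera_matrix'],T=c['world_from_camera']); return c
def ray(f,u,v,z):
    d=np.load('pics/'+f+'.npz');K,T=d['K'],d['T']
    a=T[:3,:3]@np.linalg.solve(K,[u,v,1.]);o=T[:3,3]
    return (o+a*(z-o[2])/a[2])
def proj(f,p):
    d=np.load('pics/'+f+'.npz');K,T=d['K'],d['T']
    q=K@(T[:3,:3].T@(np.array(p)-T[:3,3]));return q[:2]/q[2]
E
python3 - <<'E'
from h import *
snap('scene','s0');snap('top','t0')
print(r.observe())
E
```

```text
{'time_s': 0.1, 'q': array([72.88552108, 22.00951167,  0.93919525, 78.55538085, -0.36164249,
       79.53893745, -2.6627308 ]), 'qvel': array([-0.14083829, -0.08140515, -0.00595329, -0.11637835, -0.00022019,
        0.04296472,  0.06593121]), 'joint_torque': array([ 2.49538534e-03, -6.29129362e+01,  8.47517475e-01, -3.72753882e+01,
        1.69678254e-02,  1.04369791e-02, -3.36520350e-05]), 'tool_pos': array([ 0.14593887, -0.60724952,  0.23038831]), 'ee_rot': array([[ 9.72309981e-01,  2.33694489e-01, -4.31313197e-04],
       [ 2.33694886e-01, -9.72308479e-01,  1.70949743e-03],
       [-1.98693509e-05, -1.76295710e-03, -9.99998446e-01]]), 'contact_force': array([-0.23900598,  0.52331145,  0.07080206]), 'ft_torque': array([0.00438516, 0.00030131, 0.02716208]), 'width': 0.08539591194456557}
```

View pics/s0.png

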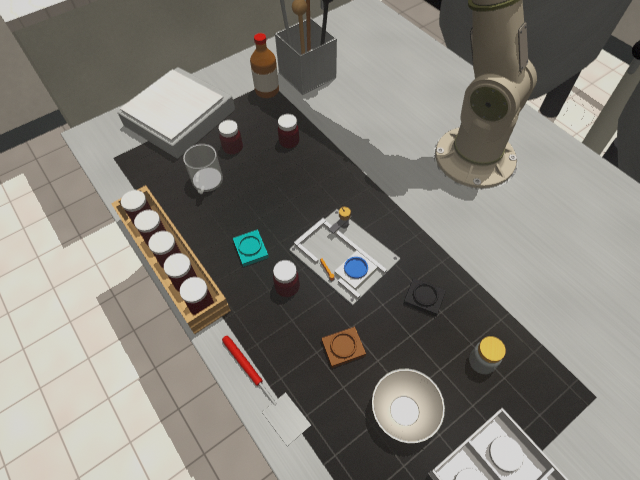

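View pics/t0.png

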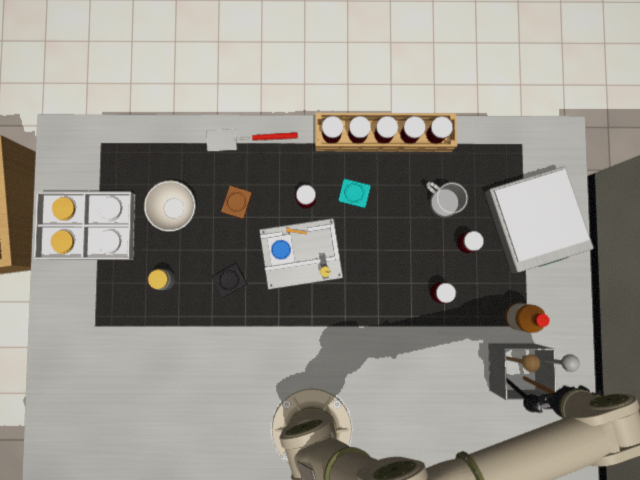

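```bash
python3 - <<'E'
from h import *
for f,(x,y,w,h) in dict(t0=(250,205,105,95),s0=(275,195,135,115)).items():
    im=cv2.imread(f'pics/{f}.png')[y:y+h,x:x+w]
    cv2.imwrite(f'pics/{f}c.png',cv2.resize(im,None,fx=5.5,fy=5.5,interpolation=cv2.INTER_CUBIC)[:600,:800])
for u,v in [(260,232),(334,220),(342,277),(268,289)]: print(ray('t0',u,v,.01))
E
```

```text
[0.58456385 0.15568643 0.01      ]
[ 0.62155222 -0.06832598  0.01      ]
[ 0.44904183 -0.09219066  0.01      ]
[0.41284366 0.13007945 0.01      ]
```

View pics/t0c.png

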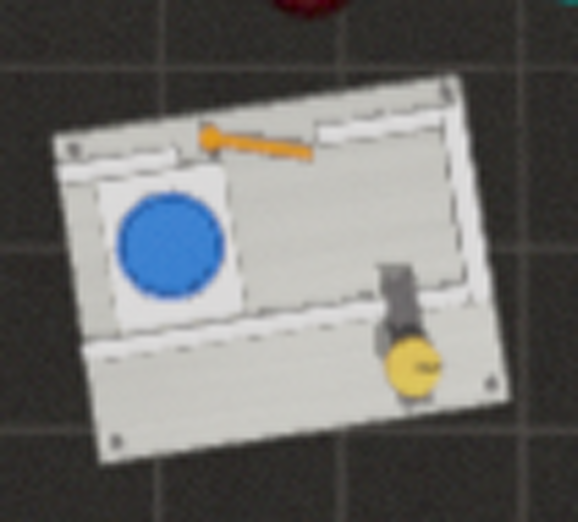

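View pics/s0c.png

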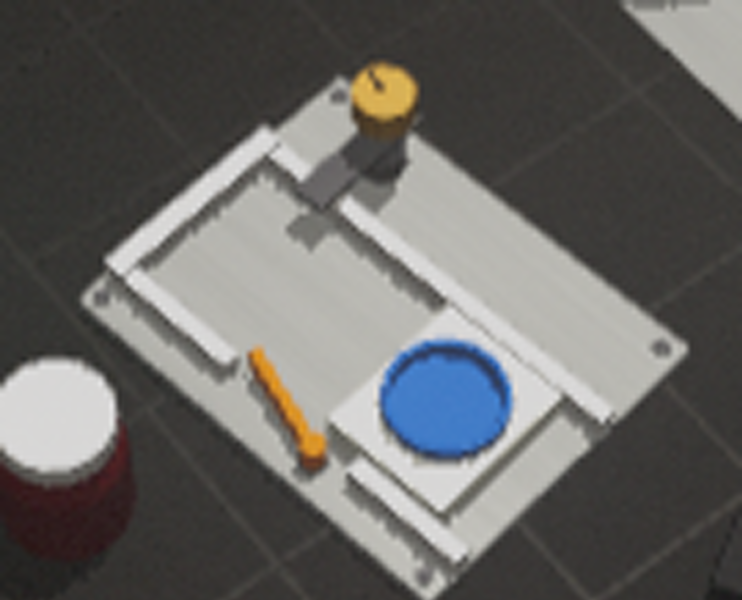

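```bash
cat >> h.py <<'E'
def dock2w(P,d):
    x,y,t=P; c,s=np.cos(t),np.sin(t)
    return np.array([x+c*d[0]-s*d[1],y+s*d[0]+c*d[1],d[2]])
E
python3 - <<'E'
from h import *
from scipy.optimize import least_squares
C=[(-.175,.071,.01),(.05,.071,.01),(.05,-.109,.01),(-.175,-.109,.01)]
m={'t0':([(53,135),(457,75),(510,400),(100,464)],250,205),'s0':([(432,598),(83,300),(340,78),(688,348)],275,195)}
obs=[(f,C[i],((u+.5)/5.5-.5+ox,(v+.5)/5.5-.5+oy)) for f,(l,ox,oy) in m.items() for i,(u,v) in enumerate(l)]
def fit(fs):
    return least_squares(lambda P:np.concatenate([proj(f,dock2w(P,c))-o for f,c,o in obs if f in fs]),[.53,-.04,-1.4])
for fs in (['t0'],['s0'],['t0','s0']):
    s=fit(fs);print(s.x[:2],np.degrees(s.x[2]),s.fun.round(2))
P=s.x;np.save('P.npy',P)
for f,(u,v),(ox,oy),z in [('t0',(170,246),(250,205),.038),('s0',(446,400),(275,195),.036)]:
    w=ray(f,(u+.5)/5.5-.5+ox,(v+.5)/5.5-.5+oy,z);c,sn=np.cos(P[2]),np.sin(P[2]);d=w[:2]-P[:2];print('loc',c*d[0]+sn*d[1],-sn*d[0]+c*d[1])
for f,(u,v),(ox,oy),z in [('t0',(413,366),(250,205),.07),('s0',(385,92),(275,195),.07)]:
    w=ray(f,(u+.5)/5.5-.5+ox,(v+.5)/5.5-.5+oy,z);c,sn=np.cos(P[2]),np.sin(P[2]);d=w[:2]-P[:2];print('knob',w,c*d[0]+sn*d[1],-sn*d[0]+c*d[1])
E
```

```text
[ 0.54865509 -0.02600474] -81.18778123674768 [ 0.09  0.41  0.07  0.16 -0.34 -0.17  0.18 -0.39]
[ 0.54561399 -0.02548965] -80.90284755550606 [-0.02  0.51 -0.68 -0.18  0.06 -0.26  0.63 -0.25]
[ 0.54697983 -0.02560264] -81.02239776303986 [-0.09  1.14 -0.14  0.67 -0.38  0.32  0.17  0.33 -0.64  0.84 -1.14  0.
 -0.28 -0.02  0.18  0.13]
loc -0.11856512230433963 0.0020298155548626705
loc -0.12076265284662217 0.0015477599267734177
knob [ 0.46517612 -0.0387958   0.07      ] 0.00026619899391614604 -0.08286033659852647
knob [ 0.46207393 -0.0382147   0.07      ] -0.0007918764272428352 -0.0858338374520226
```

```bash
cat >> h.py <<'E'
def rows(target,phi,n,hand,start=None):
    """rows from current pose to world target with tool x yaw phi(deg); returns rows and end pose"""
    if start is None:
        o=r.observe();p=np.array(o['tool_pos']);R=np.array(o['ee_rot'])
    else:p,R=start
    ph0=np.degrees(np.arctan2(R[1,0],R[0,0]));tw=ph0-phi;tw=(tw+180)%360-180
    out=[];p=p.copy();p0=p.copy()
    for i in range(n):
        d=R.T@(p0+(np.array(target)-p0)*(i+1)/n-p)
        row=[round(float(v),1) for v in d*1000]+[round(float(tw)/n,2),hand]
        out.append(row);p=p+R@np.array(row[:3])/1000
        a=np.radians(row[3]);R=R@np.array([[np.cos(a),-np.sin(a),0],[np.sin(a),np.cos(a),0],[0,0,1]])
    return out,(p,R)
def st():
    o=r.observe();R=o['ee_rot'];P=np.load('P.npy');d=o['tool_pos'][:2]-P[:2];c,s=np.cos(P[2]),np.sin(P[2])
    print('t',round(o['time_s'],2),'tcp',o['tool_pos'].round(4),'phi',np.degrees(np.arctan2(R[1,0],R[0,0])).round(2),'dock',(c*d[0]+s*d[1]).round(4),(-s*d[0]+c*d[1]).round(4),'F',o['contact_force'].round(1),'M',o['ft_torque'].round(3),'w',round(o['width'],4),'q',o['q'].round(0))
E
python3 - <<'E'
from h import *
st()
P=np.load('P.npy')
a,s=rows([.30,-.42,.25],42,8,.75);print(a)
b,s=rows([.5,-.1,.2],75,10,.75,s);print(b)
t=dock2w(P,(-.185,0.001,.1));print(t)
b,s=rows(t,np.degrees(P[2])+180,8,.75,s);print(b)
E
```

```text
t 0.1 tcp [ 0.1459 -0.6072  0.2304] phi 13.51 dock 0.5119 -0.4869 F [-0.2  0.5  0.1] M [0.004 0.    0.027] w 0.0854 q [73. 22.  1. 79. -0. 80. -3.]
[[24.2, -18.3, -2.4, -3.56, 0.75], [25.3, -16.7, -2.4, -3.56, 0.75], [26.2, -15.1, -2.5, -3.56, 0.75], [27.2, -13.5, -2.4, -3.56, 0.75], [27.9, -11.7, -2.4, -3.56, 0.75], [28.7, -10.0, -2.4, -3.56, 0.75], [29.1, -8.2, -2.4, -3.56, 0.75], [29.7, -6.4, -2.5, -3.56, 0.75]]
[[36.3, -10.4, 5.1, -3.3, 0.75], [36.8, -8.3, 5.0, -3.3, 0.75], [37.2, -6.1, 5.1, -3.3, 0.75], [37.5, -4.0, 5.0, -3.3, 0.75], [37.7, -1.9, 5.1, -3.3, 0.75], [37.7, 0.4, 5.0, -3.3, 0.75], [37.7, 2.5, 5.1, -3.3, 0.75], [37.4, 4.7, 5.0, -3.3, 0.75], [37.1, 6.8, 5.1, -3.3, 0.75], [36.7, 8.9, 5.0, -3.3, 0.75]]
[0.51909863 0.15728705 0.1       ]
[[31.7, -6.0, 12.6, -3.0, 0.75], [31.9, -4.4, 12.5, -3.0, 0.75], [32.1, -2.6, 12.6, -3.0, 0.75], [32.2, -1.0, 12.5, -3.0, 0.75], [32.2, 0.7, 12.6, -3.0, 0.75], [32.2, 2.4, 12.5, -3.0, 0.75], [31.9, 4.1, 12.6, -3.0, 0.75], [31.7, 5.7, 12.5, -3.0, 0.75]]
```

apply_moves(
  plan=[
    [[24.2,-18.3,-2.4,-3.56,0.75],[25.3,-16.7,-2.4,-3.56,0.75],[26.2,-15.1,-2.5,-3.56,0.75],[27.2,-13.5,-2.4,-3.56,0.75],[27.9,-11.7,-2.4,-3.56,0.75],[28.7,-10,-2.4,-3.56,0.75],[29.1,-8.2,-2.4,-3.56,0.75],[29.7,-6.4,-2.5,-3.56,0.75]],
  ],
  force=25,
)

```text
time_s: 0.77
tool_pos: [0.3006, -0.4189, 0.2505]
ee_rot: [[0.741, 0.671, -0.001], [0.671, -0.741, 0.001], [-0.0, -0.001, -1.0]]
contact_force: [-1.1, 0.2, 0.7]
width: 0.0214
```

apply_moves(
  plan=[
    [[36.3,-10.4,5,-3.3,0.75],[36.8,-8.3,5,-3.3,0.75],[37.2,-6.1,5,-3.3,0.75],[37.5,-4,5,-3.3,0.75],[37.7,-1.9,5,-3.3,0.75],[37.7,0.4,5,-3.3,0.75],[37.7,2.5,5,-3.3,0.75],[37.4,4.7,5,-3.3,0.75],[37.1,6.8,5,-3.3,0.75],[36.7,8.9,5,-3.3,0.75]],
  ],
)

```text
time_s: 1.6
tool_pos: [0.5006, -0.0988, 0.2004]
ee_rot: [[0.257, 0.967, -0.0], [0.967, -0.257, -0.0], [-0.0, -0.0, -1.0]]
contact_force: [1.7, -1.0, -0.1]
width: 0.0216
```

apply_moves(
  plan=[
    [[31.7,-6,12.5,-3,0.75],[31.9,-4.4,12.5,-3,0.75],[32.1,-2.6,12.5,-3,0.75],[32.2,-1,12.5,-3,0.75],[32.2,0.7,12.5,-3,0.75],[32.2,2.4,12.5,-3,0.75],[31.9,4.1,12.5,-3,0.75],[31.7,5.7,12.5,-3,0.75],[0,0,0,0,0.75],[0,0,0,0,0.75]],
  ],
)

```text
time_s: 2.43
tool_pos: [0.5179, 0.159, 0.0996]
ee_rot: [[-0.161, 0.987, -0.003], [0.987, 0.161, 0.001], [0.001, -0.002, -1.0]]
contact_force: [0.1, -0.6, 0.1]
width: 0.0213
```

```bash
python3 - <<'E'
from h import *
st();snap('wrist','w1');snap('top','t1')
st()
P=np.load('P.npy')
print(rows(dock2w(P,(-.187,0.001,.015)),np.degrees(P[2])+180,6,.75)[0])
E
```

```text
t 2.43 tcp [0.5179 0.159  0.0996] phi 99.26 dock -0.1869 0.0001 F [ 0.1 -0.6  0.1] M [-0.031  0.004  0.05 ] w 0.0213 q [ 13.  23. -41. 100.  17.  63. -24.]
t 2.53 tcp [0.5193 0.1558 0.1005] phi 98.94 dock -0.1835 0.001 F [-0.5 -0.6  0.1] M [-0.053 -0.043 -0.022] w 0.0214 q [ 13.  23. -41. 100.  17.  63. -24.]
[[0.6, 0.0, 14.2, -0.01, 0.75], [0.6, 0.0, 14.3, -0.01, 0.75], [0.6, 0.0, 14.2, -0.01, 0.75], [0.6, 0.1, 14.3, -0.01, 0.75], [0.5, -0.0, 14.2, -0.01, 0.75], [0.6, -0.0, 14.3, -0.01, 0.75]]
```

View pics/w1.png

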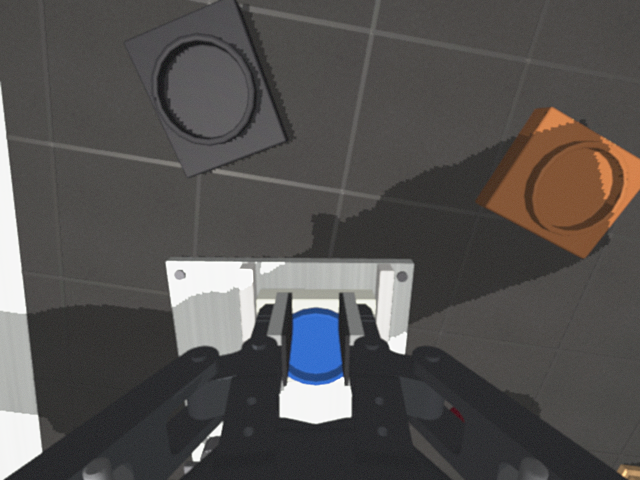

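```bash
python3 - <<'E'
from h import *
P=np.load('P.npy')
for d in [(-.175,.071,.01),(-.175,-.109,.01),(-.1545,0,.028),(-.1545,0.02,.028),(-.187,.012,.015),(-.1193,0,.038),(-.175,.0,.01)]: print(d,proj('w1',dock2w(P,d)).round(0),proj('t1',dock2w(P,d)).round(1))
im=cv2.imread('pics/w1.png')[240:340,150:430];cv2.imwrite('pics/w1c.png',cv2.resize(im,None,fx=2.8,fy=2.8))
E
```

```text
(-0.175, 0.071, 0.01) [413. 264.] [259.1 230.3]
(-0.175, -0.109, 0.01) [164. 262.] [267.9 289.3]
(-0.1545, 0, 0.028) [314. 300.] [268.9 252. ]
(-0.1545, 0.02, 0.028) [343. 300.] [267.9 245.4]
(-0.187, 0.012, 0.015) [332. 250.] [257.9 250. ]
(-0.1193, 0, 0.038) [314. 352.] [280.4 250. ]
(-0.175, 0.0, 0.01) [315. 263.] [262.6 253.4]
```

View pics/w1c.png

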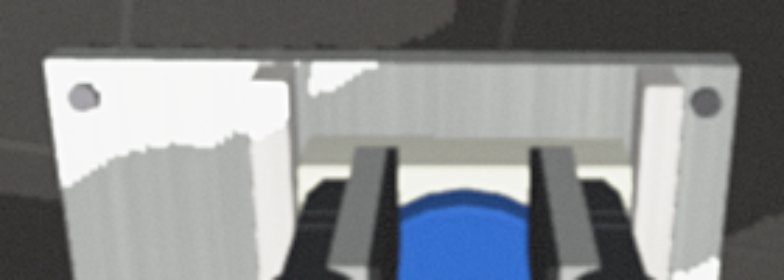

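apply_moves(
  plan=[
    [[0.6,0,14.2,0,0.75],[0.6,0,14.2,0,0.75],[0.6,0,14.2,0,0.75],[0.6,0,14.2,0,0.75],[0.6,0,14.2,0,0.75],[0.6,0,14.2,0,0.75],[0,0,0,0,0.75],[0,0,0,0,0.75]],
  ],
)

```text
time_s: 3.2
tool_pos: [0.5188, 0.1585, 0.0155]
ee_rot: [[-0.154, 0.988, -0.001], [0.988, 0.154, -0.001], [-0.001, -0.001, -1.0]]
contact_force: [0.5, 0.5, 0.1]
width: 0.0215
```

```bash
python3 - <<'E'
from h import *
st()
E
```

```text
t 3.2 tcp [0.5188 0.1585 0.0155] phi 98.85 dock -0.1862 0.0009 F [0.5 0.5 0.1] M [ 0.055  0.029 -0.005] w 0.0215 q [ 10.  29. -38. 104.  22.  54. -29.]
```

apply_moves(
  plan=[
    [[-8,0,0,0,0.75],[-8,0,0,0,0.75],[-8,0,0,0,0.75],[-8,0,0,0,0.75],[-8,0,0,0,0.75],[-8,0,0,0,0.75],[-8,0,0,0,0.75],[-8,0,0,0,0.75],[-6,0,0,0,0.75],[0,0,0,0,0.75]],
  ],
)

```text
time_s: 4.03
tool_pos: [0.5299, 0.0894, 0.0154]
ee_rot: [[-0.155, 0.988, -0.0], [0.988, 0.155, -0.001], [-0.001, -0.0, -1.0]]
contact_force: [-0.5, -0.9, 0.2]
width: 0.0211
```

```bash
python3 - <<'E'
from h import *
st();snap('wrist','w2');snap('scene','s2')
st()
im=cv2.imread('pics/s2.png')[180:320,260:420];cv2.imwrite('pics/s2c.png',cv2.resize(im,None,fx=4.2,fy=4.2,interpolation=cv2.INTER_CUBIC))
E
```

```text
t 4.03 tcp [0.5299 0.0894 0.0154] phi 98.9 dock -0.1162 0.0011 F [-0.5 -0.9  0.2] M [ 0.004 -0.013  0.013] w 0.0211 q [ 17.  29. -37. 105.  21.  54. -21.]
t 4.13 tcp [0.5299 0.0903 0.0154] phi 98.95 dock -0.1171 0.0012 F [-0.  -0.5 -0.1] M [-0.032  0.023 -0.032] w 0.0213 q [ 17.  29. -37. 105.  21.  54. -21.]
```

View pics/s2c.png

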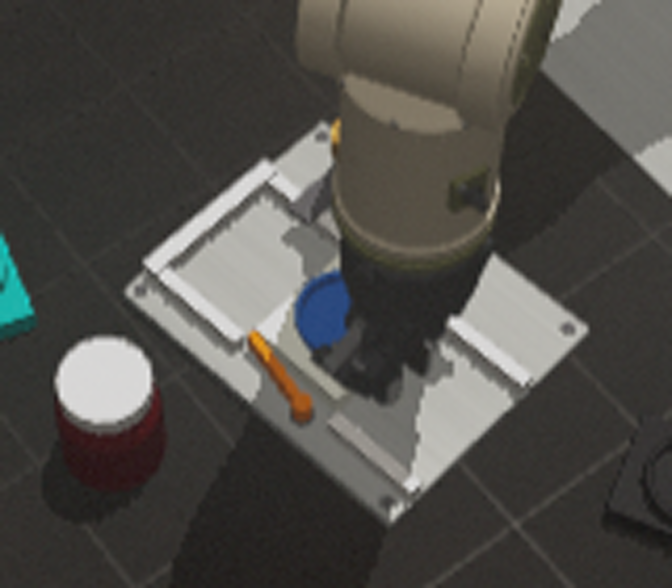

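apply_moves(
  plan=[
    [[-5,0,0,0,0.75],[-5,0,0,0,0.75],[-5,0,0,0,0.75],[-5,0,0,0,0.75],[-5,0,0,0,0.75],[-5,0,0,0,0.75],[-5,0,0,0,0.75],[-5,0,0,0,0.75],[-5,0,0,0,0.75],[-5,0,0,0,0.75]],
  ],
)

```text
time_s: 4.97
tool_pos: [0.5375, 0.0409, 0.0154]
ee_rot: [[-0.156, 0.988, -0.0], [0.988, 0.156, -0.0], [-0.0, -0.0, -1.0]]
contact_force: [-1.8, 1.8, -0.9]
width: 0.0211
```

apply_moves(
  plan=[
    [[-3,0,0,0,0.75],[-3,0,0,0,0.75],[-3,0,0,0,0.75],[-2,0,0,0,0.75],[-2,0,0,0,0.75],[-2,0,0,0,0.75],[0,0,0,0,0.75]],
  ],
)

```text
time_s: 5.55
tool_pos: [0.54, 0.0263, 0.0155]
ee_rot: [[-0.156, 0.988, 0.0], [0.988, 0.156, -0.0], [-0.0, 0.0, -1.0]]
contact_force: [0.2, 0.9, 0.0]
width: 0.0213
```

```bash
python3 - <<'E'
from h import *
st();snap('wrist','w3');snap('scene','s3')
st()
im=cv2.imread('pics/s3.png')[180:320,260:420];cv2.imwrite('pics/s3c.png',cv2.resize(im,None,fx=4.2,fy=4.2,interpolation=cv2.INTER_CUBIC))
E
```

```text
t 5.55 tcp [0.54   0.0263 0.0155] phi 98.97 dock -0.0524 0.0012 F [0.2 0.9 0. ] M [-0.001  0.027 -0.016] w 0.0213 q [ 23.  29. -36. 104.  21.  54. -13.]
t 5.65 tcp [0.5403 0.0264 0.0157] phi 98.97 dock -0.0524 0.0015 F [-0.3  0.1  0. ] M [-0.017 -0.023  0.017] w 0.0212 q [ 23.  29. -36. 104.  21.  54. -13.]
```

View pics/s3c.png

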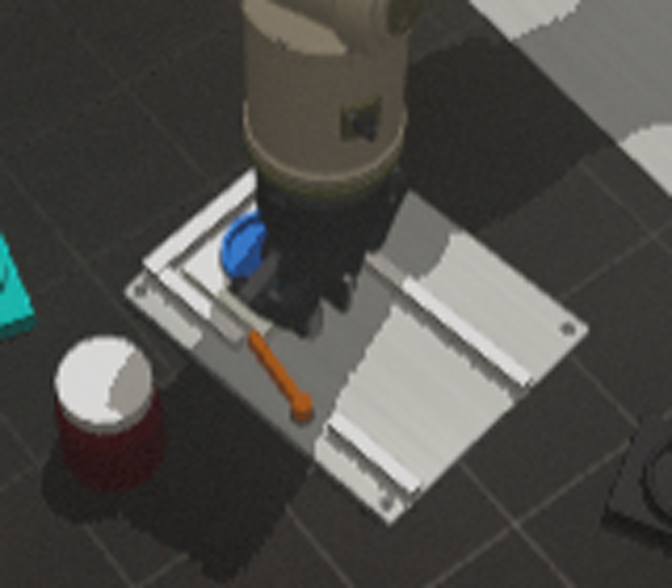

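View pics/w3.png

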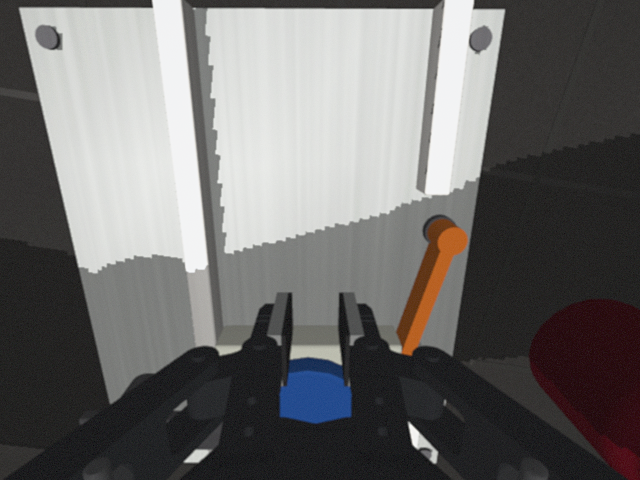

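```bash
python3 - <<'E'
from h import *
P=np.load('P.npy');c,s=np.cos(P[2]),np.sin(P[2])
for uv in [(240,345),(380,346)]:
    d=ray('w3',*uv,.028)[:2]-P[:2];print(c*d[0]+s*d[1],-s*d[0]+c*d[1])
E
```

```text
-0.04245037865171421 -0.03137400505321357
-0.0419011580584816 0.0301795455418052
```

apply_moves(
  plan=[
    [[-1.5,0,0,0,0.75],[-1.5,0,0,0,0.75],[-1,0,0,0,0.75],[0,0,0,0,0.75]],
  ],
)

```text
time_s: 5.98
tool_pos: [0.5409, 0.0231, 0.0158]
ee_rot: [[-0.156, 0.988, 0.001], [0.988, 0.156, 0.001], [0.0, 0.001, -1.0]]
contact_force: [0.7, 2.9, 0.3]
width: 0.0216
```

apply_moves(
  plan=[
    [[-1,0,0,0,0.75],[-1,0,0,0,0.75],[-0.5,0,0,0,0.75],[0,0,0,0,0.75]],
  ],
)

```text
time_s: 6.32
tool_pos: [0.541, 0.0196, 0.0155]
ee_rot: [[-0.156, 0.988, 0.0], [0.988, 0.156, -0.001], [-0.001, -0.0, -1.0]]
contact_force: [0.9, 1.4, -0.7]
width: 0.0212
```

```bash
python3 - <<'E'
from h import *
st();snap('wrist','w4')
st()
E
```

```text
t 6.32 tcp [0.541  0.0196 0.0155] phi 98.96 dock -0.0456 0.0011 F [ 0.9  1.4 -0.7] M [ 0.267 -0.131 -0.016] w 0.0212 q [ 24.  29. -36. 104.  21.  54. -13.]
t 6.37 tcp [0.5409 0.0197 0.0155] phi 98.95 dock -0.0457 0.001 F [-0.1  0.3  0.3] M [ 0.179 -0.038  0.014] w 0.0214 q [ 24.  29. -36. 104.  21.  54. -13.]
```

View pics/w4.png

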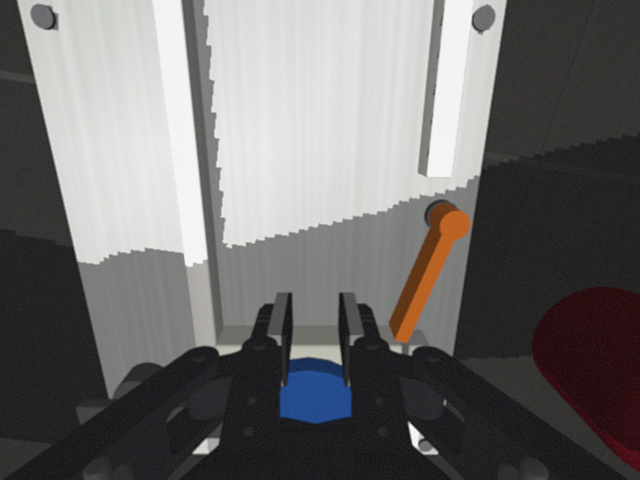

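apply_moves(
  plan=[
    [[-0.5,0,0,0,0.75],[-0.5,0,0,0,0.75],[0,0,0,0,0.75]],
  ],
)

```text
time_s: 6.62
tool_pos: [0.5409, 0.019, 0.0155]
ee_rot: [[-0.156, 0.988, -0.0], [0.988, 0.156, -0.0], [-0.0, -0.0, -1.0]]
contact_force: [0.1, 0.2, -0.3]
width: 0.0215
```

apply_moves(
  plan=[
    [[-0.5,0,0,0,0.75],[-0.5,0,0,0,0.75],[0,0,0,0,0.75]],
  ],
)

```text
time_s: 6.87
tool_pos: [0.5411, 0.0182, 0.0155]
ee_rot: [[-0.156, 0.988, -0.0], [0.988, 0.156, -0.0], [-0.0, -0.0, -1.0]]
contact_force: [0.1, 1.1, -0.8]
width: 0.0212
```

```bash
python3 - <<'E'
from h import *
st();snap('wrist','w5')
st()
P=np.load('P.npy')
for x in(.0,.1,.2): print(proj('w5',dock2w(P,(-.09+.054*np.cos(x),.056-.0+(-1)*.054*np.sin(0.3-x),.027))))
E
```

```text
t 6.87 tcp [0.5411 0.0182 0.0155] phi 98.99 dock -0.0442 0.001 F [ 0.1  1.1 -0.8] M [ 0.047  0.026 -0.015] w 0.0212 q [ 24.  29. -36. 104.  21.  54. -13.]
t 6.92 tcp [0.5411 0.0183 0.0155] phi 98.99 dock -0.0442 0.001 F [-0.4  1.1 -0.1] M [ 0.103  0.019 -0.021] w 0.0216 q [ 24.  29. -36. 104.  21.  54. -13.]
[402.68062665 340.42909784]
[414.61292296 339.90071099]
[426.92630542 338.3196205 ]
```

View pics/w5.png

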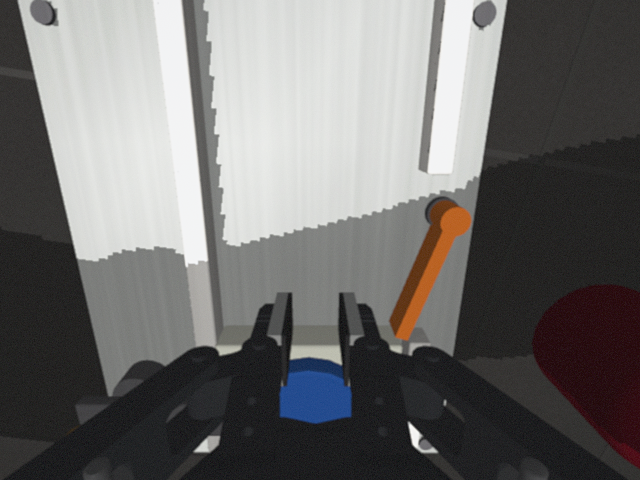

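apply_moves(
  plan=[
    [[-0.5,0,0,0,0.75],[-0.5,0,0,0,0.75],[0,0,0,0,0.75]],
  ],
)

```text
time_s: 7.17
tool_pos: [0.5413, 0.0181, 0.0155]
ee_rot: [[-0.157, 0.988, 0.0], [0.988, 0.157, 0.001], [0.001, 0.0, -1.0]]
contact_force: [0.8, 3.7, -0.7]
width: 0.0214
```

apply_moves(
  plan=[
    [[-0.5,0,0,0,0.75],[-0.5,0,0,0,0.75],[0,0,0,0,0.75]],
  ],
)

```text
time_s: 7.42
tool_pos: [0.5413, 0.0181, 0.0155]
ee_rot: [[-0.158, 0.987, -0.0], [0.987, 0.158, 0.002], [0.002, 0.0, -1.0]]
contact_force: [-0.5, 6.1, -0.5]
width: 0.0214
```

The arm stalls against the stop at 6 N, so the locator is home. I'll back off, lift and look.

apply_moves(
  plan=[
    [[4,0,0,0,0.75],[8,0,0,0,0.75],[8,0,0,0,0.75],[8,0,-10,0,0.75],[8,0,-20,0,0.5],[10,0,-20,0,0.3],[20,0,-20,0,0],[20,0,-20,0,0],[0,0,-20,0,0],[0,0,0,0,0]],
  ],
)

```text
time_s: 8.25
tool_pos: [0.5297, 0.1048, 0.1306]
ee_rot: [[-0.16, 0.987, 0.007], [0.987, 0.16, 0.001], [0.0, 0.007, -1.0]]
contact_force: [0.7, 0.0, -0.3]
width: 0.085
```

```bash
python3 - <<'E'
from h import *
st();snap('scene','s6');snap('wrist','w6')
st()
im=cv2.imread('pics/s6.png')[180:320,260:420];cv2.imwrite('pics/s6c.png',cv2.resize(im,None,fx=4.2,fy=4.2,interpolation=cv2.INTER_CUBIC))
E
```

```text
t 8.25 tcp [0.5297 0.1048 0.1306] phi 99.22 dock -0.1315 0.0033 F [ 0.7  0.  -0.3] M [ 0.002 -0.026 -0.045] w 0.085 q [ 19.  20. -41.  99.  15.  66. -17.]
t 8.35 tcp [0.5285 0.102  0.1269] phi 99.04 dock -0.129 0.0016 F [ 0.3 -0.  -0.5] M [-0.071 -0.024 -0.025] w 0.0857 q [ 19.  21. -41.  99.  15.  66. -17.]
```

View pics/w6.png

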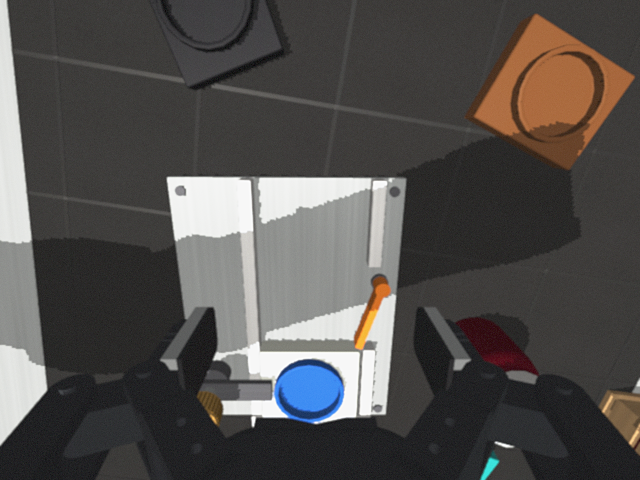

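View pics/s6c.png

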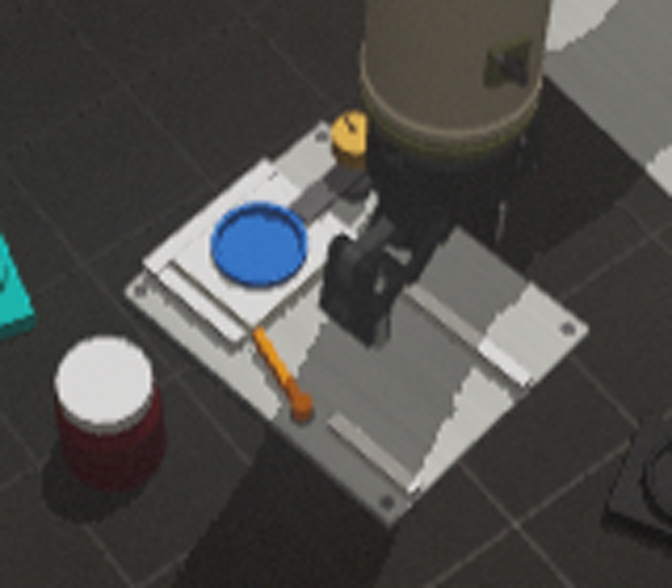

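```bash
python3 - <<'E'
from h import *
im=cv2.imread('pics/w6.png')[260:440,180:420];cv2.imwrite('pics/w6c.png',cv2.resize(im,None,fx=3.3,fy=3.3,interpolation=cv2.INTER_CUBIC))
E
```

```text
(no output)
```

View pics/w6c.png

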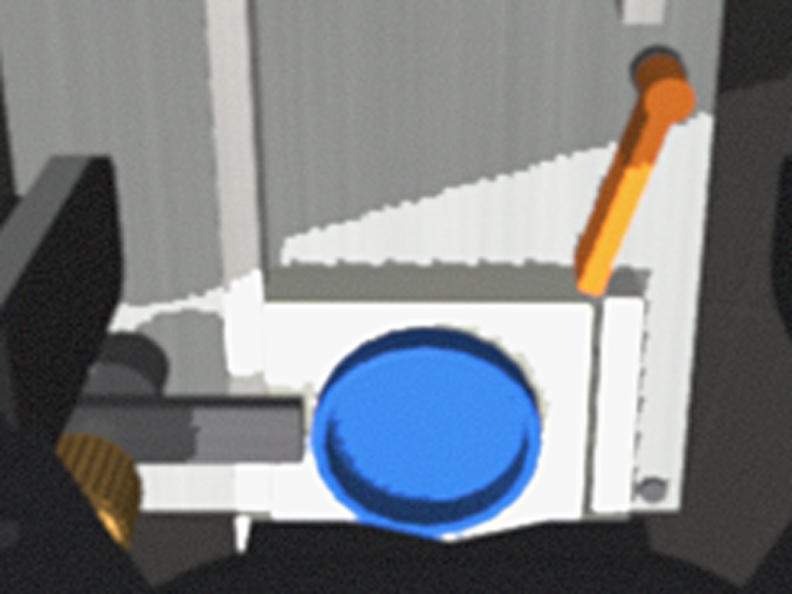

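```bash
python3 - <<'E'
from h import *
P=np.load('P.npy');c,s=np.cos(P[2]),np.sin(P[2])
def D(f,u,v,z):
    d=ray(f,u,v,z)[:2]-P[:2];return np.array([c*d[0]+s*d[1],-s*d[0]+c*d[1]])
g=lambda u,v:((u+.5)/3.3-.5+180,(v+.5)/3.3-.5+260)
g0=lambda u,v:((u+.5)/5.5-.5+250,(v+.5)/5.5-.5+205)
g1=lambda u,v:((u+.5)/5.5-.5+275,(v+.5)/5.5-.5+195)
g2=lambda u,v:((u+.5)/4.2-.5+260,(v+.5)/4.2-.5+180)
for f,a,b in [('w6',g(669,100),g(592,288)),('t0',g0(210,137),g0(312,155)),('s0',g1(312,440),g1(256,350)),('s6',g2(301,400),g2(258,332))]:
    p,t=D(f,*a,.027),D(f,*b,.027);print(f,p.round(4),t.round(4),np.degrees(np.arctan2(*(t-p)[::-1])))
print('rear',D('w6',*g(300,302),.028),D('w6',*g(560,304),.028),'collar',D('w6',*g(427,430),.037),D('s6',*g2(259,246),.036))
E
```

```text
w6 [-0.0906  0.0561] [-0.0384  0.0401] -17.136585558950582
t0 [-0.0886  0.0583] [-0.0352  0.04  ] -18.915835887216232
s0 [-0.0882  0.0546] [-0.0372  0.0386] -17.445920861679642
s6 [-0.0886  0.0552] [-0.038   0.0397] -17.04254774710112
rear [-0.03510545 -0.03330334] [-0.03441344  0.0320452 ] collar [-0.00356336 -0.00142125] [ 0.00045456 -0.00057607]
```

```bash
python3 - <<'E'
from h import *
P=np.load('P.npy');k=dock2w(P,(0,-.085,.13));print(k)
print(rows(k,165,10,0)[0])
E
```

```text
[ 0.46302113 -0.03886675  0.13      ]
[[-12.9, -8.7, -0.3, -6.6, 0], [-11.8, -10.1, -0.3, -6.6, 0], [-10.6, -11.4, -0.4, -6.6, 0], [-9.1, -12.5, -0.3, -6.6, 0], [-7.7, -13.5, -0.3, -6.6, 0], [-6.1, -14.3, -0.3, -6.6, 0], [-4.4, -14.9, -0.4, -6.6, 0], [-2.7, -15.3, -0.3, -6.6, 0], [-0.8, -15.5, -0.3, -6.6, 0], [0.9, -15.5, -0.3, -6.6, 0]]
```

apply_moves(
  plan=[
    [[-12.9,-8.7,-0.3,-6.6,0],[-11.8,-10.1,-0.3,-6.6,0],[-10.6,-11.4,-0.3,-6.6,0],[-9.1,-12.5,-0.3,-6.6,0],[-7.7,-13.5,-0.3,-6.6,0],[-6.1,-14.3,-0.3,-6.6,0],[-4.4,-14.9,-0.3,-6.6,0],[-2.7,-15.3,-0.3,-6.6,0],[-0.8,-15.5,-0.3,-6.6,0],[0.9,-15.5,-0.3,-6.6,0]],
  ],
)

```text
time_s: 9.18
tool_pos: [0.4612, -0.0405, 0.1277]
ee_rot: [[-0.967, 0.254, -0.002], [0.254, 0.967, 0.0], [0.002, -0.0, -1.0]]
contact_force: [-0.6, 0.5, 0.6]
width: 0.0854
```

apply_moves(
  plan=[
    [[0,0,0,0,0],[0,0,0,0,0],[0,0,0,0,0]],
  ],
)

```text
time_s: 9.43
tool_pos: [0.4623, -0.039, 0.1282]
ee_rot: [[-0.965, 0.262, -0.0], [0.262, 0.965, 0.0], [0.001, 0.0, -1.0]]
contact_force: [-0.0, 0.0, 0.3]
width: 0.0856
```

```bash
python3 - <<'E'
from h import *
st();snap('wrist','w7');snap('scene','s7')
st()
P=np.load('P.npy')
print(proj('w7',dock2w(P,(0,-.085,.0695))))
im=cv2.imread('pics/s7.png')[180:320,260:420];cv2.imwrite('pics/s7c.png',cv2.resize(im,None,fx=4.2,fy=4.2,interpolation=cv2.INTER_CUBIC))
E
```

```text
t 9.43 tcp [ 0.4623 -0.039   0.1282] phi 164.79 dock 0.0001 -0.0857 F [-0.   0.   0.3] M [-0.017  0.038  0.016] w 0.0856 q [ 47.  12. -51. 109.  11.  63.  67.]
t 9.53 tcp [ 0.4626 -0.0385  0.1284] phi 164.93 dock -0.0005 -0.0854 F [ 0.8  0.3 -0.2] M [ 0.052 -0.038  0.041] w 0.0857 q [ 47.  12. -51. 109.  11.  63.  67.]
[315.33959497 263.85543347]
```

View pics/w7.png

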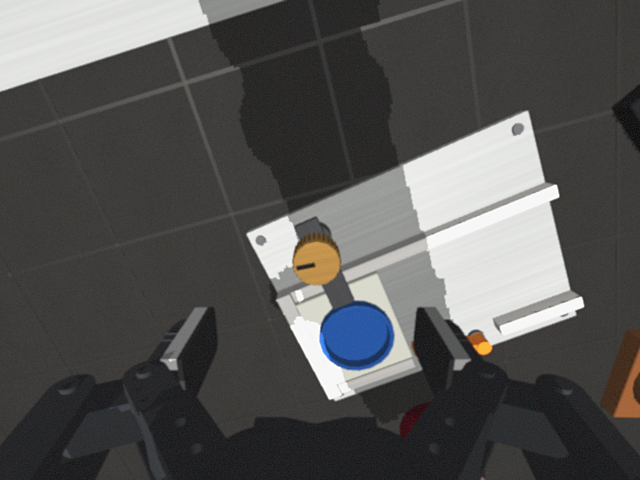

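View pics/s7c.png

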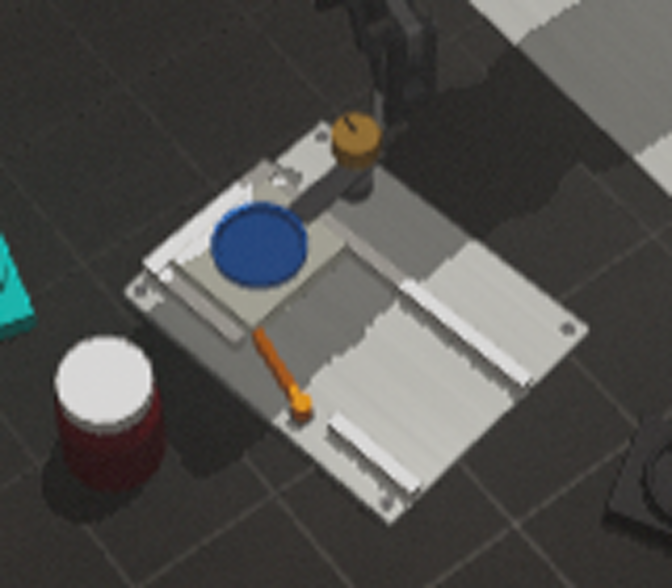

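```bash
python3 - <<'E'
from h import *
k=ray('w7',317,261.5,.0695);print(k)
P=np.load('P.npy');m=(k+dock2w(P,(0,-.085,0)))/2;m[2]=.042;print(m)
print(rows(m,165,6,0)[0])
E
```

```text
[ 0.46176497 -0.03744722  0.0695    ]
[ 0.46239305 -0.03815699  0.042     ]
[[0.0, 0.0, 14.4, -0.01, 0], [0.1, 0.1, 14.4, -0.01, 0], [0.0, 0.0, 14.4, -0.01, 0], [0.0, 0.1, 14.4, -0.01, 0], [0.1, -0.0, 14.4, -0.01, 0], [0.0, 0.0, 14.4, -0.01, 0]]
```

apply_moves(
  plan=[
    [[0,0,14.4,0,0],[0,0,14.4,0,0],[0,0,14.4,0,0],[0,0.2,14.4,0,0],[0.2,0,14.4,0,0],[0,0,14.4,0,0],[0,0,0,0,0],[0,0,0,0,0]],
  ],
)

```text
time_s: 10.2
tool_pos: [0.462, -0.0381, 0.0418]
ee_rot: [[-0.966, 0.258, -0.002], [0.258, 0.966, 0.001], [0.002, 0.001, -1.0]]
contact_force: [-0.0, -0.6, 0.3]
width: 0.0852
```

```bash
python3 - <<'E'
from h import *
st();snap('wrist','w8')
st()
E
```

```text
t 10.2 tcp [ 0.462  -0.0381  0.0418] phi 165.03 dock -0.0009 -0.0859 F [-0.  -0.6  0.3] M [-0.006 -0.02   0.067] w 0.0852 q [ 43.  20. -48. 114.  19.  54.  60.]
t 10.25 tcp [ 0.4626 -0.0383  0.0425] phi 165.02 dock -0.0006 -0.0853 F [-0.6 -0.3  0.4] M [-0.037  0.01   0.027] w 0.0852 q [ 43.  20. -48. 114.  19.  54.  60.]
```

View pics/w8.png

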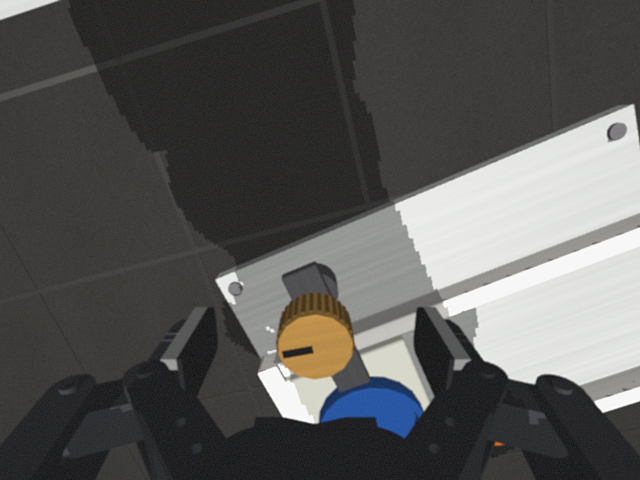

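apply_moves(
  plan=[
    [[0,0,0,0,0.4],[0,0,0,0,0.55],[0,0,0,0,0.7],[0,0,0,0,0.8],[0,0,0,0,0.9],[0,0,0,0,1],[0,0,0,0,1],[0,0,0,0,1]],
  ],
  force=25,
)

```text
time_s: 10.92
tool_pos: [0.4628, -0.0386, 0.0428]
ee_rot: [[-0.966, 0.259, 0.001], [0.259, 0.966, 0.0], [-0.001, 0.001, -1.0]]
contact_force: [-1.6, 1.9, 4.9]
width: 0.0293
```

```bash
python3 - <<'E'
from h import *
st();snap('wrist','w9')
st()
E
```

```text
t 10.92 tcp [ 0.4628 -0.0386  0.0428] phi 165.02 dock -0.0003 -0.0851 F [-1.6  1.9  4.9] M [0.424 0.227 0.004] w 0.0293 q [ 43.  20. -48. 114.  19.  53.  60.]
t 10.97 tcp [ 0.4628 -0.0386  0.0428] phi 165.02 dock -0.0003 -0.0851 F [-1.   2.5  5.5] M [0.353 0.303 0.002] w 0.0294 q [ 43.  20. -48. 114.  19.  53.  60.]
```

View pics/w9.png

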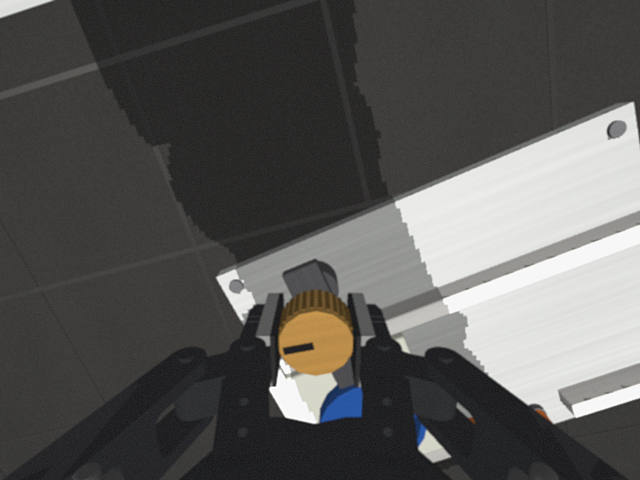

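apply_moves(
  plan=[
    [[0,0,0.1,3,1],[0,0,0.1,5,1],[0,0,0.1,5,1],[0,0,0.1,5,1],[0,0,0.1,5,1],[0,0,0.1,5,1],[0,0,0.1,5,1],[0,0,0.1,5,1],[0,0,0.1,2,1],[0,0,0,0,1]],
  ],
)

```text
time_s: 11.8
tool_pos: [0.4627, -0.0386, 0.0417]
ee_rot: [[-0.573, 0.82, 0.001], [0.82, 0.573, 0.0], [-0.0, 0.001, -1.0]]
contact_force: [-0.0, 1.6, 4.3]
width: 0.0292
```

```bash
python3 - <<'E'
from h import *
st();snap('wrist','w10')
st()
E
```

```text
t 11.8 tcp [ 0.4627 -0.0386  0.0417] phi 124.93 dock -0.0003 -0.0852 F [-0.   1.6  4.3] M [ 0.445  0.201 -0.076] w 0.0292 q [ 36.  18. -40. 114.  15.  52.  23.]
t 11.85 tcp [ 0.4628 -0.0386  0.0417] phi 125.07 dock -0.0003 -0.0852 F [-0.6  2.   4.2] M [ 0.548  0.236 -0.038] w 0.0296 q [ 36.  18. -40. 114.  15.  52.  23.]
```

View pics/w10.png

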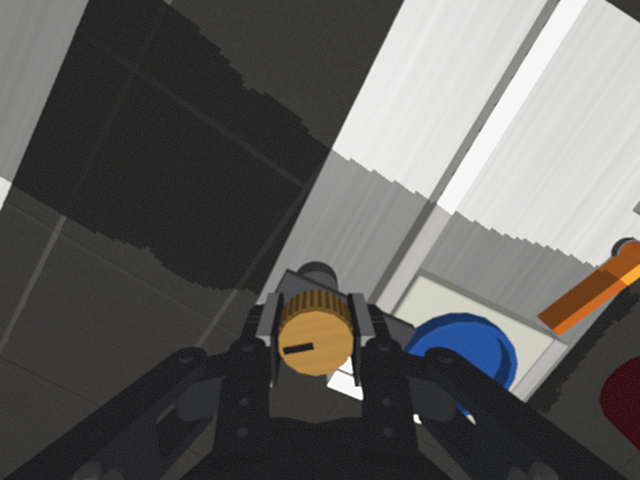

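apply_moves(
  plan=[
    [[0,0,0.1,3,1],[0,0,0.1,5,1],[0,0,0.1,5,1],[0,0,0.1,5,1],[0,0,0.1,5,1],[0,0,0.1,5,1],[0,0,0.1,2,1],[0,0,0,0,1]],
  ],
)

```text
time_s: 12.52
tool_pos: [0.4627, -0.0386, 0.0409]
ee_rot: [[-0.087, 0.996, 0.001], [0.996, 0.087, 0.0], [0.0, 0.001, -1.0]]
contact_force: [-0.7, 3.5, 4.9]
width: 0.029
```

```bash
python3 - <<'E'
from h import *
st()
E
```

```text
t 12.52 tcp [ 0.4627 -0.0386  0.0409] phi 95.01 dock -0.0003 -0.0853 F [-0.7  3.5  4.9] M [ 0.688  0.202 -0.06 ] w 0.029 q [ 32.  17. -35. 115.  12.  52.  -5.]
```

apply_moves(
  plan=[
    [[0,0,0.1,4,1],[0,0,0.1,4,1],[0,0,0,0,1]],
  ],
)

```text
time_s: 12.77
tool_pos: [0.4627, -0.0386, 0.0407]
ee_rot: [[0.054, 0.999, 0.001], [0.999, -0.054, 0.001], [0.001, 0.001, -1.0]]
contact_force: [-0.4, 3.4, 5.5]
width: 0.0288
```

```bash
python3 -c "
from h import *
st()"
```

```text
t 12.77 tcp [ 0.4627 -0.0386  0.0407] phi 86.92 dock -0.0003 -0.0853 F [-0.4  3.4  5.5] M [ 0.71   0.141 -0.041] w 0.0288 q [ 31.  17. -34. 115.  12.  52. -12.]
```

apply_moves(
  plan=[
    [[0,0,0.1,3,1],[0,0,0.1,3,1],[0,0,0,0,1]],
  ],
)

```text
time_s: 13.02
tool_pos: [0.4627, -0.0386, 0.0406]
ee_rot: [[0.157, 0.988, 0.001], [0.988, -0.157, 0.001], [0.001, 0.001, -1.0]]
contact_force: [-1.5, 2.8, 5.3]
width: 0.029
```

```bash
python3 -c "
from h import *
st()"
```

```text
t 13.02 tcp [ 0.4627 -0.0386  0.0406] phi 80.98 dock -0.0003 -0.0852 F [-1.5  2.8  5.3] M [ 0.748  0.284 -0.029] w 0.029 q [ 30.  17. -33. 115.  11.  52. -18.]
```

apply_moves(
  plan=[
    [[0,0,0.1,4,1],[0,0,0.1,4,1],[0,0,0,0,1]],
  ],
)

```text
time_s: 13.27
tool_pos: [0.4627, -0.0386, 0.0404]
ee_rot: [[0.294, 0.956, 0.001], [0.956, -0.294, 0.001], [0.001, 0.001, -1.0]]
contact_force: [-1.0, 3.1, 5.5]
width: 0.0292
```

```bash
python3 -c "
from h import *
st()"
```

```text
t 13.27 tcp [ 0.4627 -0.0386  0.0404] phi 72.92 dock -0.0003 -0.0852 F [-1.   3.1  5.5] M [ 0.811  0.262 -0.092] w 0.0292 q [ 29.  16. -31. 115.  11.  51. -25.]
```

apply_moves(
  plan=[
    [[0,0,0.1,4,1],[0,0,0.1,3,1],[0,0,0,0,1]],
  ],
)

```text
time_s: 13.52
tool_pos: [0.4627, -0.0385, 0.0402]
ee_rot: [[0.407, 0.913, 0.001], [0.913, -0.407, 0.001], [0.001, 0.001, -1.0]]
contact_force: [0.8, 3.4, 5.4]
width: 0.029
```

```bash
python3 -c "
from h import *
st();snap('wrist','w11');st()"
```

```text
t 13.52 tcp [ 0.4627 -0.0385  0.0402] phi 65.98 dock -0.0004 -0.0852 F [0.8 3.4 5.4] M [ 0.797  0.182 -0.088] w 0.029 q [ 28.  16. -30. 115.  10.  51. -32.]
t 13.57 tcp [ 0.4628 -0.0385  0.0402] phi 66.12 dock -0.0004 -0.0852 F [0.4 3.5 5.1] M [ 0.804  0.241 -0.076] w 0.0292 q [ 28.  16. -30. 115.  10.  51. -32.]
```

View pics/w11.png

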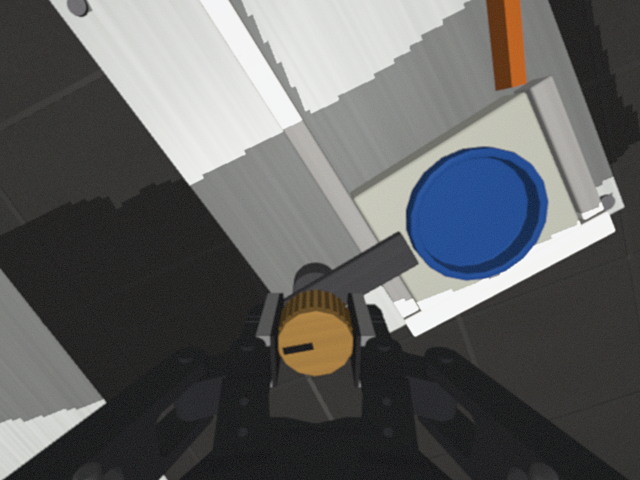

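apply_moves(
  plan=[
    [[0,0,0.1,4,1],[0,0,0.1,3,1],[0,0,0,0,1]],
  ],
)

```text
time_s: 13.82
tool_pos: [0.4627, -0.0385, 0.04]
ee_rot: [[0.515, 0.857, 0.001], [0.857, -0.515, 0.001], [0.001, 0.0, -1.0]]
contact_force: [-0.5, 3.5, 6.2]
width: 0.0287
```

```bash
python3 -c "
from h import *
st()"
```

```text
t 13.82 tcp [ 0.4627 -0.0385  0.04  ] phi 58.98 dock -0.0004 -0.0852 F [-0.5  3.5  6.2] M [ 0.771  0.197 -0.079] w 0.0287 q [ 27.  16. -29. 115.  10.  51. -39.]
```

apply_moves(
  plan=[
    [[0,0,0.1,4,1],[0,0,0.1,3,1],[0,0,0,0,1]],
  ],
)

```text
time_s: 14.07
tool_pos: [0.4628, -0.0385, 0.0398]
ee_rot: [[0.616, 0.788, 0.001], [0.788, -0.616, 0.001], [0.001, 0.0, -1.0]]
contact_force: [-1.4, 4.0, 6.2]
width: 0.0291
```

```bash
python3 -c "
from h import *
st()"
```

```text
t 14.07 tcp [ 0.4628 -0.0385  0.0398] phi 51.98 dock -0.0004 -0.0852 F [-1.4  4.   6.2] M [ 0.814  0.243 -0.04 ] w 0.0291 q [ 26.  16. -28. 115.   9.  51. -45.]
```

apply_moves(
  plan=[
    [[0,0,0.1,4,1],[0,0,0.1,3,1],[0,0,0,0,1]],
  ],
)

```text
time_s: 14.32
tool_pos: [0.4628, -0.0385, 0.0396]
ee_rot: [[0.707, 0.707, 0.001], [0.707, -0.707, 0.001], [0.001, 0.0, -1.0]]
contact_force: [-0.6, 3.4, 5.9]
width: 0.029
```

```bash
python3 -c "
from h import *
st()"
```

```text
t 14.32 tcp [ 0.4628 -0.0385  0.0396] phi 44.98 dock -0.0004 -0.0851 F [-0.6  3.4  5.9] M [ 0.908  0.217 -0.088] w 0.029 q [ 25.  16. -27. 115.   9.  51. -52.]
```

apply_moves(
  plan=[
    [[0,0,0.1,4,1],[0,0,0.1,3,1],[0,0,0,0,1]],
  ],
)

```text
time_s: 14.57
tool_pos: [0.4628, -0.0385, 0.0395]
ee_rot: [[0.788, 0.616, 0.001], [0.616, -0.788, 0.0], [0.001, 0.0, -1.0]]
contact_force: [-1.2, 3.6, 6.8]
width: 0.0293
```

```bash
python3 -c "
from h import *
st()"
```

```text
t 14.57 tcp [ 0.4628 -0.0385  0.0395] phi 38.01 dock -0.0004 -0.0851 F [-1.2  3.6  6.8] M [0.823 0.274 0.268] w 0.0293 q [ 24.  16. -26. 115.   9.  51. -59.]
```

apply_moves(
  plan=[
    [[0,0,0,0,1],[0,0,0,0,1]],
  ],
)

```text
time_s: 14.73
tool_pos: [0.4628, -0.0385, 0.0394]
ee_rot: [[0.786, 0.619, 0.001], [0.619, -0.786, 0.0], [0.001, 0.0, -1.0]]
contact_force: [-0.8, 3.1, 6.7]
width: 0.029
```

```bash
python3 -c "
from h import *
st();snap('wrist','w12');st();snap('scene','s12');st()"
```

```text
t 14.73 tcp [ 0.4628 -0.0385  0.0394] phi 38.21 dock -0.0004 -0.0852 F [-0.8  3.1  6.7] M [0.776 0.238 0.253] w 0.029 q [ 24.  16. -26. 115.   9.  51. -58.]
t 14.78 tcp [ 0.4628 -0.0385  0.0394] phi 38.21 dock -0.0004 -0.0852 F [-1.1  3.9  7.9] M [0.823 0.259 0.3  ] w 0.0293 q [ 24.  16. -26. 115.   9.  51. -58.]
t 14.83 tcp [ 0.4628 -0.0385  0.0395] phi 38.21 dock -0.0004 -0.0851 F [-0.9  3.1  6.1] M [0.822 0.238 0.24 ] w 0.0289 q [ 24.  16. -26. 115.   9.  51. -58.]
```

View pics/w12.png

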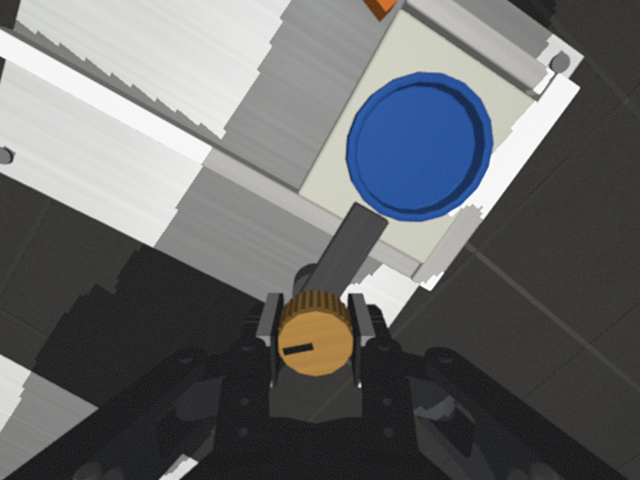

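Torque about z jumped from about −0.05 to +0.25 N·m and holds, with no slip of the knob in the pads. That means the screw is seated, so I'll stop turning and release.

apply_moves(
  plan=[
    [[0,0,0,0,0.55],[0,0,0,0,0.4],[0,0,0,0,0.3],[0,0,0,0,0.2],[0,0,0,0,0.2],[0,0,-10,0,0.2],[0,0,-20,0,0.2],[0,0,-30,0,0.2],[0,0,-30,0,0.2],[0,0,0,0,0.2]],
  ],
)

```text
time_s: 15.67
tool_pos: [0.4657, -0.0391, 0.1352]
ee_rot: [[0.788, 0.616, 0.009], [0.616, -0.788, -0.001], [0.006, 0.006, -1.0]]
contact_force: [1.8, 0.9, 0.8]
width: 0.0683
```

```bash
python3 - <<'E'
from h import *
st();snap('wrist','w13');snap('scene','s13');st()
im=cv2.imread('pics/s13.png')[180:320,260:420];cv2.imwrite('pics/s13c.png',cv2.resize(im,None,fx=4.2,fy=4.2,interpolation=cv2.INTER_CUBIC))
E
```

```text
t 15.67 tcp [ 0.4657 -0.0391  0.1352] phi 38.03 dock 0.0006 -0.0824 F [1.8 0.9 0.8] M [-0.011 -0.103 -0.051] w 0.0683 q [ 26.   8. -27. 109.   4.  63. -55.]
t 15.77 tcp [ 0.4634 -0.0393  0.1308] phi 37.99 dock 0.0005 -0.0847 F [-0.4  0.6 -1. ] M [0.041 0.01  0.039] w 0.0683 q [ 25.   8. -27. 110.   4.  63. -55.]
```

View pics/w13.png

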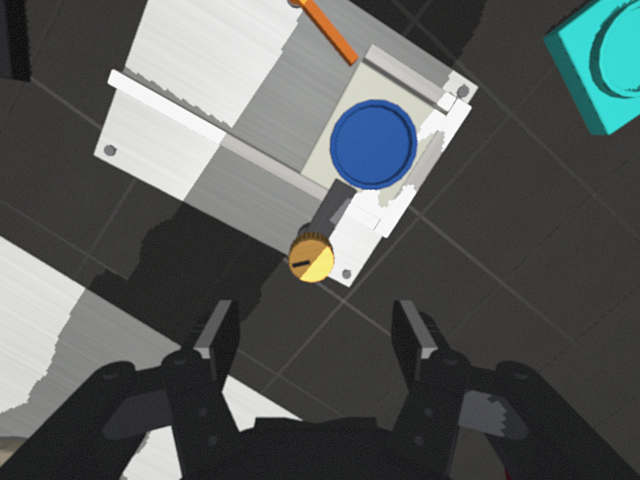

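View pics/s13c.png

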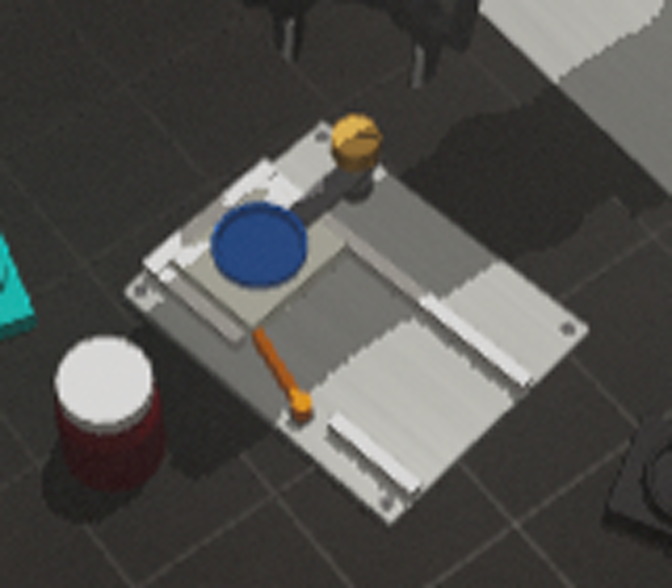

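```bash
python3 - <<'E'
from h import *
for f,(cx,cy),z in [('w7',(317,260),.069),('w13',(312,258),.0665)]:
    im=cv2.imread(f'pics/{f}.png');g=im.max(axis=2)
    m=np.zeros_like(g);cv2.circle(m,(cx,cy),19,255,-1)
    ys,xs=np.where((g<75)&(m>0))
    n,l,s,c=cv2.connectedComponentsWithStats(((g<75)&(m>0)).astype(np.uint8))
    print(f,s[1:,4],c[1:].round(1))
    i=1+s[1:,4].argmax();ys,xs=np.where(l==i)
    w=np.array([ray(f,x,y,z)[:2] for x,y in zip(xs,ys)])
    vx,vy,x0,y0=cv2.fitLine(w.astype(np.float32)*1000,cv2.DIST_L2,0,.01,.01).ravel()
    print(len(xs),np.degrees(np.arctan2(vy,vx)))
E
```

```text
w7 [42] [[306.3 266. ]]
42 85.48797
w13 [44] [[301.3 263.2]]
44 -38.75234
```

```bash
python3 -c "
from h import *
snap('top','t9');st();r.close_job()
a,b=cv2.imread('pics/t0.png').astype(int),cv2.imread('pics/t9.png').astype(int)
for n,(u,v) in dict(a=(306,195),b=(474,241),c=(445,293),jug=(448,198),bowl=(170,205)).items(): print(n,abs(a-b)[v-15:v+15,u-15:u+15].mean().round(1))
"
```

```text
t 15.82 tcp [ 0.4624 -0.0393  0.1294] phi 37.99 dock 0.0003 -0.0857 F [-0.2  0.5 -0.5] M [-0.002 -0.029 -0.002] w 0.0684 q [ 25.   8. -27. 110.   4.  62. -55.]
the job is handed in; nothing more can be done
a 3.7
b 2.1
c 2.3
jug 1.2
bowl 0.7
```

The locator is home with the catch behind it, the thumbscrew is seated, and I handed the job in at about 15.8 s.

- **Locator:** I pushed it along the channel until it stalled on the end stop at about 6 N. The wrist picture then put its rear edge at dock x of about -35 mm. The catch measured the same angle as before the push (about -17°), so it has sprung back in behind the locator. The collar-centre estimates from the two cameras differed by about 4 mm along the channel (-3.6 mm and +0.5 mm). I relied on the rear edge and the contact with the stop.
- **Thumbscrew:** I gripped it at 25 N and turned it clockwise in small steps. After 127° the torque jumped from about -0.05 to +0.25 N m and held there. I stopped at once and released it. The line on the knob then showed a net turn of about 124°, so it sprang back a little and had not slipped. The exact joint angle can't be read directly, so "seated" rests on the torque rise and the spring-back.
- **Rest of the scene:** The final check shows the gripper clear of everything with no contact force. Top-view comparison before and after shows no sign that the three red-topped jars I checked, the jug or the bowl moved. I did not check jar_d separately.

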